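# Slide the low egg tray under the worktop shelf

## Robot

A 6-joint arm with a two-finger parallel gripper is mounted at the origin on a cart in front of the work surface, level with it; the furniture and walls round the work are solid. World frame = base frame: x ahead of the robot, y to its left, z up, the work surface at z = 0. Lengths are in mm, angles in rad, forces in N, time in s.
With the tool pointing down it reaches from about 350 to 875 mm from the base axis. Payload 4.2 kg.
Tool frame: the origin (TCP) lies at the very end of the fingers, on their centre line; the grasp point (between the pads) lies 19 mm behind it; z points along the fingers, y is the line along which they close (so a half turn about z gives the same grasp; the last joint's range is limited). The gripper opens to 85 mm and grips with 20 to 120 N. Pads are 22 mm wide; open, the fingers measure 114 mm over their backs; the gripper's body (76 mm by 85 mm) begins 54 mm behind the grasp point. The pads swing forward as they close: fully open they stand 13 mm farther back than shut.
Start: joints at [1.525, 0.385, 0.008, 0, -1.194, -0.259], TCP at [187.532, 596.18, 192.612] pointing down, gripper open.
Joint ranges: [-3.14, 3.14], [-1.21, 2.06], [-1.07, 1.41], [-3.16, 2.05], [-2.99, -0.16], [-3.1, 3.1]. Speed limits (rad/s): [2.79, 2.79, 3.14, 3.14, 3.14, 3.14].

## Interface

Orientations are given as a unit quaternion [x, y, z, w].
In Python, from bench import arm, optics gives the robot as it stands. The module is installed in compiled form; this text tells all that it offers.
- The arm moves only by the tool step_arm, never from a script. Its argument "motion" is a list of rows, each an object with "dr": the turn, a rotation vector about the tool's x, y, z in units of 8 degrees (1.0 is 8 degrees), a list of three; "slide": the shift along the tool's x, y, z in mm, a list of three; "jaw": the finger opening in mm, from 0 to 85.4. A call has exactly 8 rows; each row is the pose to reach, as a shift and turn from the pose commanded when the call began, along the tool's axes at that moment; what a row does not reach only later rows make up. A row lasts 1/8 s, in which the tool goes at most 62.5 mm and 10.7 degrees, less where a joint would pass 70% of its speed; a pose out of reach is approached as far as the arm can. A call with a gripper value outside its range is refused whole. The fingers move at their own pace and stop on an object; the grip force is fixed at half the most. Time passes only in rows, so rows that repeat a pose let the fingers close, or fill a call up. It gives the time, the measured TCP pose, the force, the opening and the grip force at its end, in the units of the state.
- arm.read_state(): the state, without advancing time (a new reading comes with each control period).
- optics.get_image(name): name is "scene" or "top" or "wrist"; returns the picture (400x640x3 uint8, blue, green, red); there is no depth.
- optics.camera_info(name): a dict with "camera_matrix" (3x3 intrinsics, pixels), "k1" (the pictures are not rectified: a ray, as slopes to the right and down, at radius r is drawn at 1 + k1 r^2 times it, then the intrinsics apply), "view" (4x4, takes a point from world to camera coordinates); the wrist camera has in their place "T_tool_cam" (4x4, takes a point from camera to tool coordinates, whose origin is the TCP and whose axes are the flange's). Camera axes: x right, y up, looking along -z (the intrinsics and any distortion apply to the point x, -y, -z); pixel columns grow to the right and rows downward; lengths in mm; the calibration is good to about 2 mm. A picture is of the moment at which its call begins: read the wrist's pose just before it. camera_info takes no time and is no camera call.
- arm.job_done(): hands the job in; it is judged then, once.
The state is a dict: "clock": time; "joints": joint angles; "joint_vel": joint speeds; "joint_efforts": joint torques, N m; "position": TCP position; "ee_rot": TCP orientation; "contact_force": force on the tool from outside, world axes, zero at the start; "wrist_torque": the same for the moment, N m; "gripper_width": finger opening in mm; "grasp_force": force on a finger pad.
Only numpy, scipy, OpenCV 4.12 (cv2) and the standard library are available. Lean on these libraries where they do the work, as an engineer would, in place of code of your own. Each camera call takes 0.05 s, during which the arm holds its last target. There are 200 camera calls.

## Task

Two metal trays with the same wooden handle stand on the worktop: a low one with an egg in it and a deep, empty one. Take the low tray by its handle and slide it straight in under the small shelf, egg and all, until its front edge is level with the front edge of the shelf board and only the handle sticks out; let it stand there. Do not bump the shelf with the tray, the egg or the robot, and leave the deep tray where it is.

Things in the scene. Friction and masses are not known exactly. Their poses are not given: they have to be found in the camera images.
- tray: Low tray, to be moved: open aluminium box 100 (x) x 130 (y) mm, walls 24 mm high, 3 mm thick. Origin: centre of the box's underside, z up. Its front is its own -x: there an upright wooden handle plate on a stem, 14 mm thick in y, 77 to 117 mm in front of the origin in x, 12 to 62 mm high; pinch it across y. 100 g. Starts with the handle towards the robot, right or left of the deep tray.
- egg: Hen's egg, 57 x 44 x 44 mm, 58 g, lying loose in the rear (+x) half of the low tray, behind the divider across its middle, long axis along the tray's y; its top is 47 mm above the tray's underside. Origin: at the start the middle of its underside, about 25 mm behind the tray's origin.
- shelf: Small fixed shelf: dark wood board 150 (x) x 254 (y) x 16 mm on white side and back walls, open only to its own -x, roughly towards the robot. Origin: centre of its footprint, on the worktop; front edge 75 mm in front of it, back wall 64 mm behind. Underside of board 80 mm high, top 96 mm; 210 mm free between side walls. A spice jar and salt mill (to 202 mm high) stand on its rear half.
- caddy: Deep empty tray, to be left alone: same outline (100 x 130 mm), handle, origin and axes as the low tray, but walls 90 mm high, too tall for the shelf. The low tray can be carried over it.
Mind the look-alikes: they are no part of the job. What is shaped like the egg but turquoise is not meant.

How it is judged (in metres and radians):
At the end, for the whole second after the job is handed in: The low tray stands flat on the worktop under the shelf, handle outwards, its front edge within 20 mm of the front edge of the shelf board, turned less than 12 degrees from the shelf, the egg still in its rear compartment, at rest and released; the deep tray has moved less than 20 mm (x of tray in the frame of shelf between -0.045 and -0.005 m and y of tray in the frame of shelf between -0.045 and 0.045 m and height (world z) of tray below 0.006 m and angle between tray's own z axis and vertical below 0.1 rad and angle between the x axis of tray and the x axis of shelf, either way round below 0.21 rad and x of egg in the frame of tray between -0.005 and 0.055 m and y of egg in the frame of tray between -0.065 and 0.065 m and z of egg in the frame of tray between -0.01 and 0.06 m and linear speed of tray below 0.02 m/s and distance of caddy from where it was at the start of the episode below 0.02 m); the robot touches nothing.
It fails at once if the tray bumps the shelf (over 8 N) (contact force between tray and shelf above 8 N).
It fails at once if the egg touches the shelf (over 1 N) (contact force between egg and shelf above 1 N).
It fails at once if the robot bumps the shelf (over 8 N) (contact force between any of the arm, the fingers and shelf above 8 N).
It fails at once if the deep tray is pushed away (over 20 mm) (distance of caddy from where it was at the start of the episode above 0.02 m).
It also fails if it takes over 48 s, if anything falls off the work surface, if the arm or the gripper's body presses on something with over 40 N, if the wrist force passes 120 N, or if a joint passes its speed limit or range.

## Working session

There is one attempt and no reset: what is moved stays moved. The work goes in short steps, Python scripts to look and compute and a tool call to move; the robot and the scene stay as the last step left them, time stands still between calls to the robot, and variables do not carry over. Pictures are saved under pics/ and viewed, at most 12 in all, crops included, and the job is handed in when it is done.

Besides the shell and the picture viewer there is one more tool, called after "Request:" in YAML: its name, and indented under it one key for each argument. step_arm: Moves the arm, as the interface text tells. Its arguments: {"type":"object","properties":{"motion":{"type":"array","items":{"type":"object","properties":{"dr":{"type":"array","items":{"type":"number"}},"slide":{"type":"array","items":{"type":"number"}},"jaw":{"type":"number"}}}}},"required":["motion"]}

```bash
mkdir -p pics
python3 - <<'E'
from bench import arm, optics
import cv2,numpy as np
s=arm.read_state(); print(s)
for n in ("scene","top"):
    cv2.imwrite(f"pics/{n}0.png",optics.get_image(n)); i=optics.camera_info(n); print(n,i)
print(optics.camera_info("wrist"))
E
```

```text
{'clock': 0.0, 'joints': array([ 1.52463226e+00,  3.85550123e-01,  6.57490094e-03, -5.13880285e-04,
       -1.19399815e+00, -2.58579632e-01]), 'joint_vel': array([-0.00024919, -0.00049133,  0.00314763,  0.00185798, -0.00025919,
       -0.00045991]), 'joint_efforts': array([ 1.05952201e-04, -3.92287123e+01,  1.88399506e+01,  4.18619201e+00,
       -4.74025263e-03, -1.14855283e-06]), 'position': array([187.32156303, 595.53950407, 191.5034339 ]), 'ee_rot': array([ 9.88398845e-01, -1.51876531e-01, -1.22074340e-04,  1.10770285e-03]), 'contact_force': array([-0.34696104,  0.43192863,  0.07819277]), 'wrist_torque': array([-0.02278431, -0.00173376, -0.00756582]), 'grasp_force': 0.0, 'gripper_width': 85.92415169952558}
scene {'camera_matrix': array([[516.40616565,   0.        , 322.0322366 ],
       [  0.        , 516.40616565, 193.45838513],
       [  0.        ,   0.        ,   1.        ]]), 'k1': -0.1033230596622185, 'view': array([[ 8.49130373e-01, -5.28183254e-01,  2.43890661e-04,
        -4.60212350e+02],
       [ 2.02862471e-01,  3.26556801e-01,  9.23150840e-01,
        -1.93427888e+0
[... 586 characters left out ...]
.36320891e-03,  9.86114851e-01,
        -1.17185262e+03],
       [ 0.00000000e+00,  0.00000000e+00,  0.00000000e+00,
         1.00000000e+00]])}
{'camera_matrix': array([[316.26759876,   0.        , 318.15024972],
       [  0.        , 316.26759876, 201.23778918],
       [  0.        ,   0.        ,   1.        ]]), 'k1': 0.01789252639284831, 'T_tool_cam': array([[ 7.82404002e-04,  9.60426708e-01,  2.78531734e-01,
         7.05137788e+01],
       [ 9.99999485e-01, -9.31407690e-04,  4.02629965e-04,
         9.09995484e-01],
       [ 6.46123171e-04,  2.78531276e-01, -9.60426942e-01,
        -1.82111121e+02],
       [ 0.00000000e+00,  0.00000000e+00,  0.00000000e+00,
         1.00000000e+00]])}
```

View pics/top0.png

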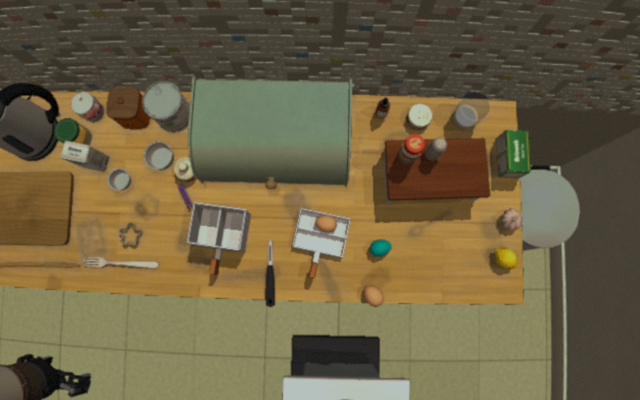

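View pics/scene0.png

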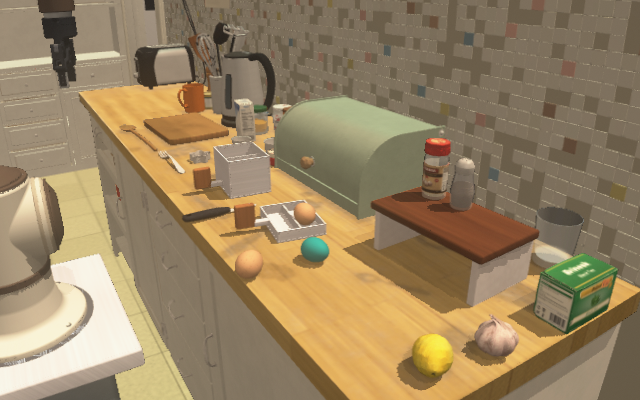

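The top view shows the low tray at about (321,234) with its handle at (315,264). The egg is at (326,223). The shelf board spans (387–488, 140–199), the caddy is at (218,228), and a turquoise decoy lies at (380,248). The scene view agrees with this.

```bash
cat > h.py <<'E'
import numpy as np, cv2
from bench import arm, optics
from scipy.spatial.transform import Rotation as R
def ray(i,uv,V):
    K=i["camera_matrix"]; d=(np.asarray(uv,float).reshape(-1,2)-K[:2,2])/np.diag(K)[:2]
    u=d.copy()
    for _ in range(20): u=d/(1+i["k1"]*(u**2).sum(1,keepdims=True))
    r=np.c_[u[:,0],-u[:,1],-np.ones(len(u))]
    return -V[:3,:3].T@V[:3,3], r@V[:3,:3]
def view(n,st=None):
    i=optics.camera_info(n)
    if n!="wrist": return i,i["view"]
    T=np.eye(4);T[:3,:3]=R.from_quat(st["ee_rot"]).as_matrix();T[:3,3]=st["position"]
    return i,np.linalg.inv(T@i["T_tool_cam"])
def onz(n,uv,z,st=None):
    i,V=view(n,st); o,r=ray(i,uv,V)
    return o+r*((z-o[2])/r[:,2])[:,None]
def px(n,P,st=None):
    i,V=view(n,st); c=np.asarray(P)@V[:3,:3].T+V[:3,3]
    s=np.c_[c[:,0],-c[:,1]]/-c[:,2:]; s=s*(1+i["k1"]*(s**2).sum(1,keepdims=True))
    return s@np.diag(np.diag(i["camera_matrix"])[:2])+i["camera_matrix"][:2,2]
def blobs(m,amin=30):
    n,l,s,c=cv2.connectedComponentsWithStats(m.astype(np.uint8))
    return [(l==k,s[k],c[k]) for k in range(1,n) if s[k,4]>=amin]
def rect(m):
    p=np.argwhere(m)[:,::-1].astype(np.float32); return cv2.minAreaRect(p)
E
python3 - <<'E'
from h import *
im=cv2.imread("pics/top0.png");H=cv2.cvtColor(im,cv2.COLOR_BGR2HSV);h,s,v=[H[...,k].astype(int) for k in range(3)]
def roi(m,x0,x1,y0,y1):
    o=np.zeros_like(m);o[y0:y1,x0:x1]=m[y0:y1,x0:x1];return o
print(H[170,460],H[185,400],H[264,315],H[268,330],H[235,310],H[256,318])
for nm,m,z in (("shelf",roi((h<12)&(s>100)&(v<130),380,495,135,205),96),
             ("handle",roi((h<11)&(s>130),300,330,245,285),62),
             ("tray",roi((s<70)&(v>90),285,360,200,262),24),
             ("caddyh",roi((h<11)&(s>130),200,230,245,285),62),
             ("caddy",roi((s<70)&(v>60),180,255,198,256),90),
             ("turq",roi((h>75)&(h<100)&(s>100),365,395,235,260),22)):
    b=max(blobs(m),key=lambda b:b[1][4]); r=rect(b[0]); P=onz("top",cv2.boxPoints(r),z)
    print(nm,b[1],b[2].round(1),"ang",round(r[2],1));print(P[:,:2].round(0).tolist(),P.mean(0)[:2].round(1),"edges",[round(float(np.linalg.norm(P[k]-P[k-1]))) for k in (1,2)])
cv2.imwrite("pics/c0.png",cv2.resize(im[130:310,280:500],None,fx=3.3,fy=3.3,interpolation=cv2.INTER_CUBIC))
E
```

```text
[ 11 185  87] [ 11 190  94] [ 13 183 142] [ 19 151 154] [ 47  10 172] [ 38  16 174]
shelf [ 385  139  104   61 4135] [438.4 171.7] ang 88.3
[[736.0, -77.0], [752.0, -334.0], [602.0, -333.0], [589.0, -81.0]] [ 669.6 -206.3] edges [258, 150]Traceback (most recent call last):
  File "<stdin>", line 12, in <module>
ValueError: max() iterable argument is empty
```

Run:
```python
from h import *
im=cv2.imread("pics/top0.png");H=cv2.cvtColor(im,cv2.COLOR_BGR2HSV);h,s,v=[H[...,k].astype(int) for k in range(3)]
def roi(m,x0,x1,y0,y1):
    o=np.zeros_like(m);o[y0:y1,x0:x1]=m[y0:y1,x0:x1];return o
for nm,m,z in (("handle",roi((h<15)&(s>165),300,330,250,285),62),
             ("tray",roi((s<70)&(v>90),285,360,200,262),24),
             ("caddyh",roi((h<15)&(s>165),200,230,245,285),62),
             ("caddy",roi((s<70)&(v>60),180,255,198,256),90),
             ("turq",roi((h>75)&(h<100)&(s>100),365,395,235,260),22)):
    bb=blobs(m)
    if not bb: print(nm,"none");continue
    b=max(bb,key=lambda b:b[1][4]); r=rect(b[0]); P=onz("top",cv2.boxPoints(r),z)
    print(nm,b[1],b[2].round(1),"ang",round(r[2],1));print(P[:,:2].round(0).tolist(),P.mean(0)[:2].round(1),"edges",[round(float(np.linalg.norm(P[k]-P[k-1]))) for k in (1,2)])
cv2.imwrite("pics/c0.png",cv2.resize(im[130:310,280:500],None,fx=3.3,fy=3.3,interpolation=cv2.INTER_CUBIC))
```

```text
handle [309 263   8  15  74] [312.7 270.2] ang 16.7
[[402.0, 102.0], [435.0, 93.0], [432.0, 80.0], [398.0, 89.0]] [416.8  91.1] edges [35, 13]
tray [ 292  208   58   54 1853] [319.8 234.9] ang 12.3
[[451.0, 152.0], [576.0, 129.0], [551.0, -1.0], [427.0, 24.0]] [501.2  76.1] edges [127, 132]
caddyh [210 258   9  17 108] [213.6 266.3] ang 9.5
[[401.0, 345.0], [439.0, 340.0], [437.0, 321.0], [399.0, 325.0]] [419.1 332.7] edges [38, 20]
caddy [ 187  203   63   53 2498] [218.3 227.1] ang 7.1
[[452.0, 400.0], [572.0, 393.0], [558.0, 245.0], [439.0, 255.0]] [505.2 323.4] edges [121, 149]
turq [370 240  21  16 263] [379.7 247.5] ang 90.0
[[497.0, -51.0], [498.0, -101.0], [460.0, -102.0], [459.0, -51.0]] [478.4 -76.2] edges [51, 38]
```

View pics/c0.png

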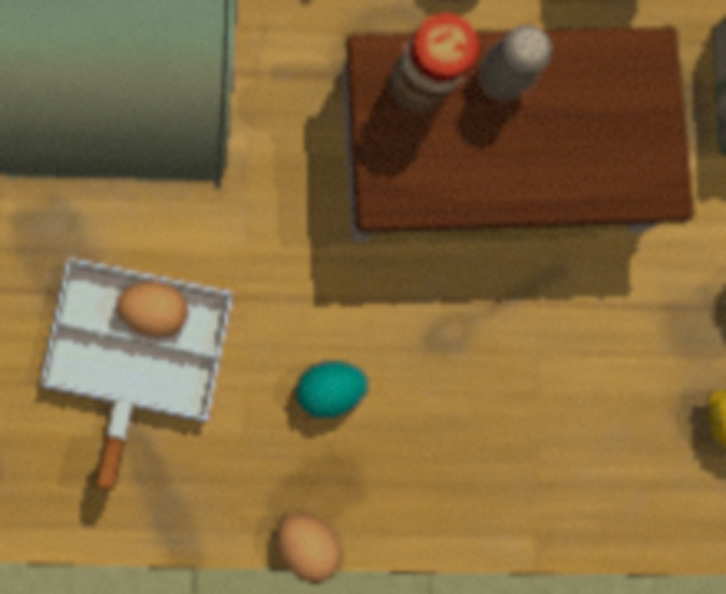

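Run:
```python
from h import *
c=np.array([(70,258),(232,290),(207,420),(42,387)])/3.3+[280,130]-.35
P=onz("top",c,24)[:,:2]; print(P.round(1), P.mean(0).round(1))
L=np.array([(50,65),(50,-65),(-50,-65),(-50,65)],float)
z=P-P.mean(0); a=np.angle(np.sum((z[:,0]+1j*z[:,1])*(L[:,0]-1j*L[:,1]))); print("tray yaw",np.degrees(a))
hd=onz("top",np.array([(107,487),(115,438)])/3.3+[280,130],62)[:,:2]; print("handle",hd.round(1))
x=np.array([np.cos(a),np.sin(a)]); print("pred handle out/in",(P.mean(0)-117*x).round(1),(P.mean(0)-77*x).round(1))
c=np.array([(358,230),(692,217),(676,27),(347,36)])/3.3+[280,130]-.35
S=onz("top",c,96)[:,:2]; print("shelf",S.round(1),S.mean(0))
L=np.array([(-75,127),(-75,-127),(75,-127),(75,127)],float);z=S-S.mean(0)
b=np.angle(np.sum((z[:,0]+1j*z[:,1])*(L[:,0]-1j*L[:,1])));print("yaw",np.degrees(b))
xs=np.array([np.cos(b),np.sin(b)])
print("goal tray",S.mean(0)-25*xs,"goal grasp(-103)",S.mean(0)-128*xs, "start grasp", P.mean(0)-103*x)
s=arm.read_state();M=R.from_quat(s["ee_rot"]).as_matrix();print(M.round(3),s["position"])
```

```text
[[573.8 126. ]
 [552.3   0.9]
 [452.4  18.2]
 [474.1 144.2]] [513.2  72.3]
tray yaw -9.900498364265214
handle [[399.1  91.3]
 [435.   86.4]]
pred handle out/in [397.9  92.5] [437.3  85.6]
shelf [[ 589.4  -85.9]
 [ 605.6 -335.6]
 [ 751.3 -328.8]
 [ 735.6  -77.6]] [ 670.49421147 -206.95181999]
yaw 3.4590061272878687
goal tray [ 645.53975592 -208.4601795 ] goal grasp(-103) [ 542.72739907 -214.67462068] start grasp [411.690532    90.05420657]
[[ 0.954 -0.3   -0.   ]
 [-0.3   -0.954 -0.002]
 [ 0.     0.002 -1.   ]] [187.38599904 595.64979677 191.66756059]
```

```bash
cat >> h.py <<'E'
def pose(g,yaw,tilt=15):
    "grasp point g, yaw and tilt in degrees -> TCP, rotation"
    a,t=np.radians([yaw,tilt]); xh=np.array([np.cos(a),np.sin(a),0]); k=np.array([0,0,1.])
    x=np.cos(t)*xh+np.sin(t)*k; z=np.sin(t)*xh-np.cos(t)*k; M=np.c_[x,np.cross(z,x),z]
    return np.asarray(g,float)+19*z,M
def move(g,yaw,tilt=15,back=0):
    s=arm.read_state(); M0=R.from_quat(s["ee_rot"]).as_matrix(); p,M=pose(g,yaw,tilt); p=p-back*M[:,2]
    print("slide",(M0.T@(p-s["position"])).round(1),"dr",(R.from_matrix(M0.T@M).as_rotvec(degrees=True)/8).round(3), "t",s["clock"],"TCP",s["position"].round(1),"->",p.round(1),"F",s["contact_force"].round(1),"w",round(s["gripper_width"],1),round(float(s["grasp_force"]),1))
E
python3 -c "
from h import *
move((411.7,90,40),-9.9,15,130)"
```

```text
slide [337.3 418.7  45.3] dr [ 0.137  1.872 -0.939] t 0.1 TCP [187.4 595.6 191.7] -> [383.4  94.9 147.2] F [-0.1  0.1  0.4] w 85.3 0.0
```

Request:
step_arm:
  motion:
    - {"slide": [15,20,0],"dr": [0,0.1,-0.1],"jaw": 85}
    - {"slide": [40,50,0],"dr": [0,0.3,-0.2],"jaw": 85}
    - {"slide": [70,87,0],"dr": [0,0.6,-0.3],"jaw": 85}
    - {"slide": [100,124,0],"dr": [0,0.9,-0.45],"jaw": 85}
    - {"slide": [130,161,0],"dr": [0,1.2,-0.6],"jaw": 85}
    - {"slide": [160,198,0],"dr": [0.1,1.5,-0.75],"jaw": 85}
    - {"slide": [190,235,0],"dr": [0.13,1.8,-0.9],"jaw": 85}
    - {"slide": [215,267,0],"dr": [0.137,1.872,-0.94],"jaw": 85}

```text
clock: 1.1
position: [312.4, 274.6, 192.0]
ee_rot: [0.988, -0.085, 0.13, 0.011]
contact_force: [-0.4, -0.2, 1.0]
gripper_width: 85.0
grasp_force: 0.0
```

```bash
python3 -c "
from h import *
move((411.7,90,40),-9.9,15,130)"
```

```text
slide [ 85.6 164.9  69.3] dr [-0.005 -0.003  0.007] t 1.1 TCP [312.4 274.6 192. ] -> [383.4  94.9 147.2] F [-0.4 -0.2  1. ] w 85.0 0.0
```

Request:
step_arm:
  motion:
    - {"slide": [15,28,0],"dr": [0,0,0],"jaw": 85}
    - {"slide": [30,58,5],"dr": [0,0,0],"jaw": 85}
    - {"slide": [46,90,20],"dr": [0,0,0],"jaw": 85}
    - {"slide": [62,120,35],"dr": [0,0,0],"jaw": 85}
    - {"slide": [76,146,52],"dr": [0,0,0],"jaw": 85}
    - {"slide": [83,160,64],"dr": [0,0,0],"jaw": 85}
    - {"slide": [85.6,165,69],"dr": [0,0,0],"jaw": 85}
    - {"slide": [85.6,165,69],"dr": [0,0,0],"jaw": 85}

```text
clock: 2.1
position: [383.2, 97.1, 147.7]
ee_rot: [0.988, -0.086, 0.13, 0.011]
contact_force: [0.1, 0.0, 0.7]
gripper_width: 85.0
grasp_force: 0.0
```

Run:
```python
from h import *
move((411.7,90,40),-9.9,15)
s=arm.read_state(); im=optics.get_image("wrist"); cv2.imwrite("pics/w1.png",im)
o=np.array([513.2,72.3,0]);a=np.radians(-9.9);X=np.array([np.cos(a),np.sin(a),0]);Y=np.array([-X[1],X[0],0])
P=[o-117*X+[0,0,62],o-77*X+[0,0,62]]+[o+i*50*X+j*65*Y+[0,0,24] for i in(1,-1) for j in (1,-1)]
print(px("wrist",np.array(P),s).round(0).tolist())
```

```text
slide [  0.4   2.2 130.6] dr [-0.009  0.001 -0.005] t 2.1 TCP [383.2  97.1 147.7] -> [416.5  89.2  21.6] F [0.1 0.  0.7] w 85.0 0.0
[[320.0, 201.0], [320.0, 156.0], [254.0, 32.0], [386.0, 32.0], [255.0, 133.0], [385.0, 133.0]]
```

View pics/w1.png

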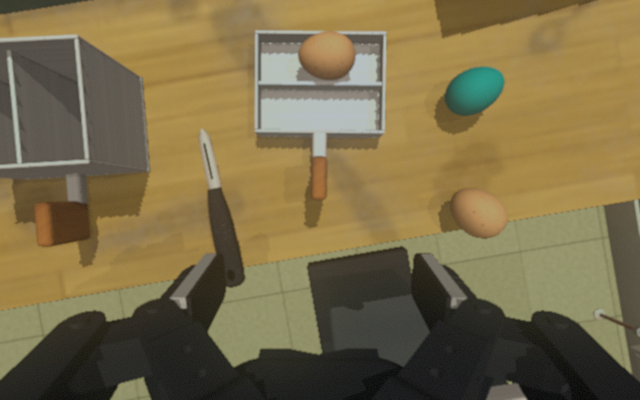

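The wrist view has the handle end at (319,199) and the tray rim at (255–386, 32–133). Both match the predicted pixels, and the knife is clear of the fingers, so I am descending and gripping.

Request:
step_arm:
  motion:
    - {"slide": [0,1,12],"dr": [0,0,0],"jaw": 85}
    - {"slide": [0,2,35],"dr": [0,0,0],"jaw": 85}
    - {"slide": [0,2,60],"dr": [0,0,0],"jaw": 80}
    - {"slide": [0,2,85],"dr": [0,0,0],"jaw": 70}
    - {"slide": [0,2,108],"dr": [0,0,0],"jaw": 60}
    - {"slide": [0,2,123],"dr": [0,0,0],"jaw": 55}
    - {"slide": [0,2,130],"dr": [0,0,0],"jaw": 50}
    - {"slide": [0,2,130],"dr": [0,0,0],"jaw": 45}

```text
clock: 3.15
position: [422.1, 92.2, 33.6]
ee_rot: [0.989, -0.086, 0.122, 0.011]
contact_force: [0.8, -1.0, -1.0]
gripper_width: 44.8
grasp_force: 0.0
```

Request:
step_arm:
  motion:
    - {"slide": [0,0,0],"dr": [0,0,0],"jaw": 36}
    - {"slide": [0,0,0],"dr": [0,0,0],"jaw": 29}
    - {"slide": [0,0,0],"dr": [0,0,0],"jaw": 23}
    - {"slide": [0,0,0],"dr": [0,0,0],"jaw": 18}
    - {"slide": [0,0,0],"dr": [0,0,0],"jaw": 13}
    - {"slide": [0,0,0],"dr": [0,0,0],"jaw": 6}
    - {"slide": [0,0,0],"dr": [0,0,0],"jaw": 0}
    - {"slide": [0,0,0],"dr": [0,0,0],"jaw": 0}

```text
clock: 4.15
position: [421.9, 91.8, 33.4]
ee_rot: [0.989, -0.086, 0.122, 0.011]
contact_force: [-0.3, 0.5, -0.3]
gripper_width: -0.2
grasp_force: 0.0
```

```bash
python3 -c "
from h import *
move((411.7,90,40),-9.9,15)
move((411.7,90,110),-9.9,15)"
```

```text
slide [-7.5  3.5 10.3] dr [ 0.005  0.121 -0.002] t 4.15 TCP [421.9  91.8  33.4] -> [416.5  89.2  21.6] F [-0.3  0.5 -0.3] w -0.2 0.0
slide [  9.5   3.6 -57.6] dr [ 0.005  0.121 -0.002] t 4.15 TCP [421.9  91.8  33.4] -> [416.5  89.2  91.6] F [-0.3  0.5 -0.3] w -0.2 0.0
```

Run:
```python
from h import *
print(arm.read_state()["joints"].round(3))
cv2.imwrite("pics/w2.png",optics.get_image("wrist"))
```

```text
[ 0.616  0.16  -1.068  0.806 -0.241  0.006]
```

View pics/w2.png

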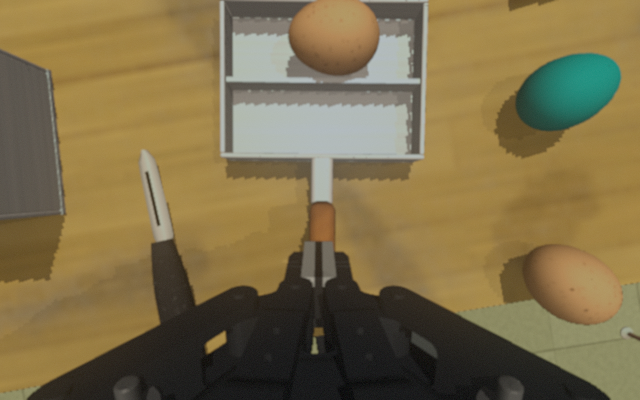

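The fingers closed on nothing. The handle is still in front of them at (322,202–240), because the tilted pose hit the limit of joint 3. I will re-measure the tray and grasp upright.

Run:
```python
from h import *
s=arm.read_state()
P=onz("wrist",[(220.5,2),(427.5,1.5),(425,157.5),(221.5,157)],24,s)[:,:2]
L=np.array([(50,65),(50,-65),(-50,-65),(-50,65)],float)
z=P-P.mean(0); a=np.angle(np.sum((z[:,0]+1j*z[:,1])*(L[:,0]-1j*L[:,1])));x=np.array([np.cos(a),np.sin(a)])
print(P.round(1),P.mean(0).round(1),"yaw",np.degrees(a).round(1)); o=P.mean(0)
print("handle seen in", onz("wrist",[(322,202)],62,s).round(1),"pred",(o-77*x).round(1), "out",o-117*x)
g=o-103*x
move((*g,100),np.degrees(a),0); move((*g,40),np.degrees(a),0); print(g)
```

```text
[[ 5.711e+02  1.268e+02]
 [ 5.492e+02 -3.000e-01]
 [ 4.541e+02  1.620e+01]
 [ 4.767e+02  1.441e+02]] [512.7  71.7] yaw -10.0
handle seen in [[438.9  86.   62. ]] pred [436.9  85.1] out [397.51097166  91.97957063]
slide [  1.8   4.1 -48.6] dr [ 0.003 -1.754  0.007] t 4.2 TCP [421.9  91.8  33.4] -> [411.3  89.6  81. ] F [ 0.3  0.2 -0.2] w 0.1 0.0
slide [-12.7   4.    9.6] dr [ 0.003 -1.754  0.007] t 4.2 TCP [421.9  91.8  33.4] -> [411.3  89.6  21. ] F [ 0.3  0.2 -0.2] w 0.1 0.0
[411.29947989  89.55530978]
```

Run:
```python
from h import *
s=arm.read_state();im=cv2.imread("pics/w2.png")
print(px("wrist",np.array([s["position"],(397.5,92,62),(397.5,92,12),(437,85,62),(437,85,12),(417,88.5,62)]),s).round(0).tolist())
a=cv2.resize(im[190:350,250:390],None,fx=3.6,fy=3.6,interpolation=cv2.INTER_CUBIC)
cv2.imwrite("pics/w2c.png",np.clip(a*1.5,0,255).astype(np.uint8))
```

```text
[[317.0, 229.0], [324.0, 281.0], [323.0, 260.0], [325.0, 205.0], [323.0, 202.0], [324.0, 244.0]]
```

View pics/w2c.png

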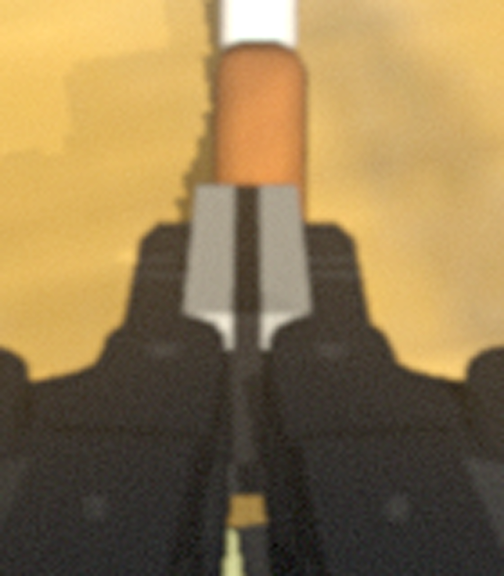

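The pads seem to end well above the reported TCP. I will check that from the scene camera, which is independent of the wrist calibration.

Run:
```python
from h import *
s=arm.read_state();M=R.from_quat(s["ee_rot"]).as_matrix()
im=optics.get_image("scene");p=px("scene",np.array([s["position"]-k*M[:,2] for k in (0,20,45)]));print(p.round(1).tolist())
c=p[0].astype(int);x0,y0=c[0]-70,c[1]-70
q=(p-[x0,y0])*5; print(x0,y0,q.round(0).tolist())
cv2.imwrite("pics/s2.png",cv2.resize(im[y0:y0+110,x0:x0+150],None,fx=5,fy=5,interpolation=cv2.INTER_CUBIC))
```

```text
[[245.8, 217.3], [242.8, 208.7], [239.0, 197.7]]
175 147 [[354.0, 351.0], [339.0, 308.0], [320.0, 254.0]]
```

View pics/s2.png

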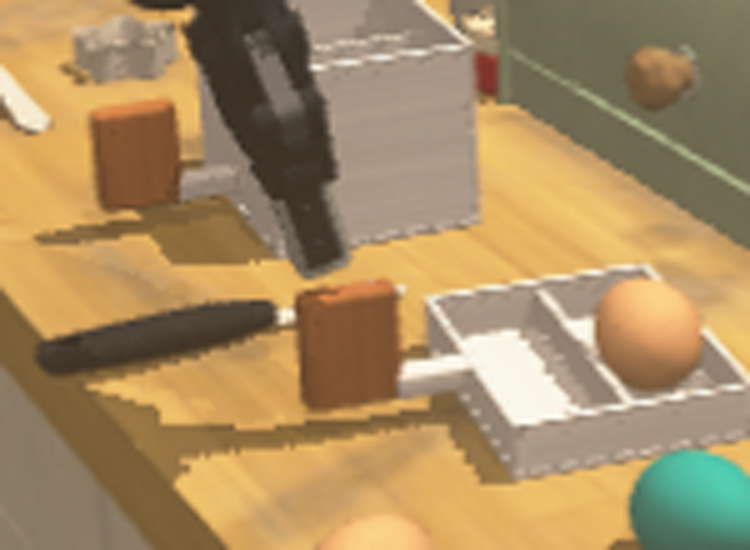

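The scene view shows the closed fingertips at crop (325,272), just above the handle top. That puts the true tip about 40 mm short of the reported TCP. From here I will take the grasp point as 59 mm behind the reported TCP and go upright.

```bash
sed -i 's/+19\*z,M/+59*z,M/' h.py; python3 -c "
from h import *
move((409.3,90,100),-10,0)
move((409.3,90,40),-10,0)"
```

```text
slide [ -9.9   3.9 -10.3] dr [ 0.003 -1.754  0.01 ] t 4.25 TCP [421.9  91.8  33.4] -> [409.3  90.   41. ] F [ 0.4  0.3 -0.3] w 0.0 0.0
slide [-24.4   3.9  47.9] dr [ 0.003 -1.754  0.01 ] t 4.25 TCP [421.9  91.8  33.4] -> [409.3  90.  -19. ] F [ 0.4  0.3 -0.3] w 0.0 0.0
```

Request:
step_arm:
  motion:
    - {"slide": [0,0,-15],"dr": [0,-0.2,0],"jaw": 10}
    - {"slide": [-3,1,-30],"dr": [0,-0.5,0],"jaw": 30}
    - {"slide": [-5,2,-30],"dr": [0,-0.8,0],"jaw": 50}
    - {"slide": [-7,3,-30],"dr": [0,-1.1,0],"jaw": 70}
    - {"slide": [-9,3,-30],"dr": [0,-1.4,0],"jaw": 70}
    - {"slide": [-10,3,-30],"dr": [0,-1.6,0],"jaw": 70}
    - {"slide": [-10,3,-30],"dr": [0,-1.75,0],"jaw": 70}
    - {"slide": [-10,3,-30],"dr": [0,-1.75,0],"jaw": 70}

```text
clock: 5.25
position: [405.0, 91.8, 60.1]
ee_rot: [0.996, -0.087, 0.0, 0.0]
contact_force: [0.2, 0.0, -0.3]
gripper_width: 69.8
grasp_force: 0.0
```

```bash
python3 -c "
from h import *
print(arm.read_state()['joints'].round(2))
move((409.3,90,40),-10,0)"
```

```text
[ 0.62  0.19 -0.67  0.   -0.71  0.78]
slide [ 4.5  1.  79.1] dr [ 0.003 -0.004  0.005] t 5.25 TCP [405.   91.8  60.1] -> [409.3  90.  -19. ] F [ 0.2  0.  -0.3] w 69.8 0.0
```

Request:
step_arm:
  motion:
    - {"slide": [2,1,8],"dr": [0,0,0],"jaw": 70}
    - {"slide": [4.5,1,20],"dr": [0,0,0],"jaw": 70}
    - {"slide": [4.5,1,33],"dr": [0,0,0],"jaw": 65}
    - {"slide": [4.5,1,46],"dr": [0,0,0],"jaw": 60}
    - {"slide": [4.5,1,58],"dr": [0,0,0],"jaw": 55}
    - {"slide": [4.5,1,67],"dr": [0,0,0],"jaw": 50}
    - {"slide": [4.5,1,74],"dr": [0,0,0],"jaw": 45}
    - {"slide": [4.5,1,74],"dr": [0,0,0],"jaw": 40}

```text
clock: 6.25
position: [408.7, 89.8, -14.3]
ee_rot: [0.996, -0.086, -0.0, 0.001]
contact_force: [0.2, 0.0, -0.4]
gripper_width: 40.3
grasp_force: 0.0
```

```bash
python3 -c "
from h import *
print(arm.read_state()['joints'].round(2))
move((409.3,90,40),-10,0)"
```

```text
[ 0.61  0.34 -0.74  0.   -0.49  0.79]
slide [ 0.6 -0.3  4.7] dr [0.009 0.002 0.01 ] t 6.25 TCP [408.7  89.8 -14.3] -> [409.3  90.  -19. ] F [ 0.2  0.  -0.4] w 40.3 0.0
```

Request:
step_arm:
  motion:
    - {"slide": [0,0,3],"dr": [0,0,0],"jaw": 34}
    - {"slide": [0,0,4],"dr": [0,0,0],"jaw": 28}
    - {"slide": [0,0,4],"dr": [0,0,0],"jaw": 23}
    - {"slide": [0,0,4],"dr": [0,0,0],"jaw": 19}
    - {"slide": [0,0,4],"dr": [0,0,0],"jaw": 16}
    - {"slide": [0,0,4],"dr": [0,0,0],"jaw": 10}
    - {"slide": [0,0,4],"dr": [0,0,0],"jaw": 0}
    - {"slide": [0,0,4],"dr": [0,0,0],"jaw": 0}

```text
clock: 7.25
position: [409.2, 90.2, -17.7]
ee_rot: [0.996, -0.086, 0.0, 0.0]
contact_force: [-1.2, 0.4, 3.5]
gripper_width: 13.1
grasp_force: 58.6
```

```bash
python3 -c "
from h import *
move((409.3,90,40),-10,0)"
```

```text
slide [0.2 0.2 1.3] dr [ 0.001 -0.007  0.012] t 7.25 TCP [409.2  90.2 -17.7] -> [409.3  90.  -19. ] F [-1.2  0.4  3.5] w 13.1 58.6
```

Gripped at width 13 with 59 N. Now lifting gently.

Request:
step_arm:
  motion:
    - {"slide": [0,0,-2],"dr": [0,0,0],"jaw": 0}
    - {"slide": [0,0,-8],"dr": [0,0,0],"jaw": 0}
    - {"slide": [0,0,-18],"dr": [0,0,0],"jaw": 0}
    - {"slide": [0,0,-31],"dr": [0,0,0],"jaw": 0}
    - {"slide": [0,0,-45],"dr": [0,0,0],"jaw": 0}
    - {"slide": [0,0,-57],"dr": [0,0,0],"jaw": 0}
    - {"slide": [0,0,-66],"dr": [0,0,0],"jaw": 0}
    - {"slide": [0,0,-70],"dr": [0,0,0],"jaw": 0}

```text
clock: 8.25
position: [409.0, 90.1, 52.7]
ee_rot: [0.996, -0.087, 0.001, -0.0]
contact_force: [-0.3, -0.7, -1.7]
gripper_width: 13.2
grasp_force: 58.4
```

Run:
```python
from h import *
move((408,-222.3,110),3.46,0)
im=optics.get_image("scene"); cv2.imwrite("pics/s3.png",cv2.resize(im[100:290,170:390],None,fx=3,fy=3))
```

```text
slide [ 52.9 307.9   1.8] dr [ 0.    -0.008 -1.673] t 8.25 TCP [409.   90.1  52.7] -> [ 408.  -222.3   51. ] F [-0.3 -0.7 -1.7] w 13.2 58.4
```

View pics/s3.png

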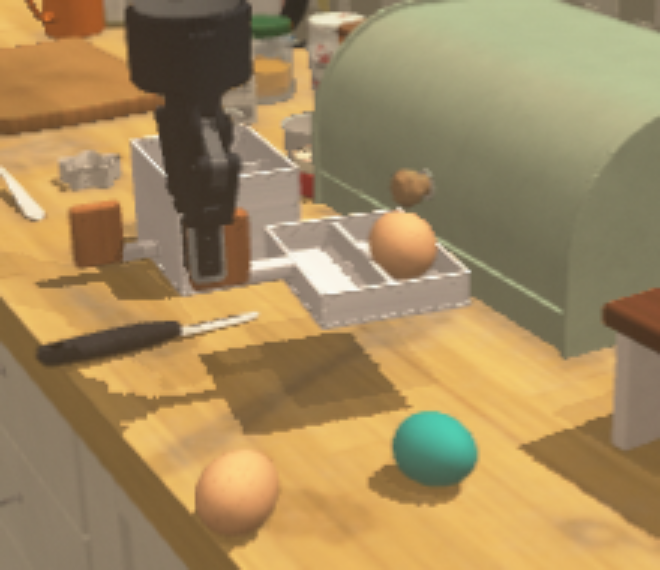

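The tray hangs level and the egg sits in its rear compartment. Carrying sideways.

Request:
step_arm:
  motion:
    - {"slide": [0.5,3,0],"dr": [0,0,-0.02],"jaw": 0}
    - {"slide": [2,12,0],"dr": [0,0,-0.08],"jaw": 0}
    - {"slide": [5,29,0],"dr": [0,0,-0.18],"jaw": 0}
    - {"slide": [9,52,0],"dr": [0,0,-0.35],"jaw": 0}
    - {"slide": [13,76,0],"dr": [0,0,-0.52],"jaw": 0}
    - {"slide": [17,99,0],"dr": [0,0,-0.66],"jaw": 0}
    - {"slide": [20,116,0],"dr": [0,0,-0.76],"jaw": 0}
    - {"slide": [22,126,0],"dr": [0,0,-0.8],"jaw": 0}

```text
clock: 9.3
position: [408.2, -39.1, 51.8]
ee_rot: [1.0, -0.031, -0.0, 0.001]
contact_force: [0.3, -0.2, -1.0]
gripper_width: 13.3
grasp_force: 58.5
```

```bash
python3 -c "
from h import *
move((408,-222.3,110),3.46,0)"
```

```text
slide [ 11.2 182.9   1. ] dr [ 0.007  0.006 -0.879] t 9.3 TCP [408.2 -39.1  51.8] -> [ 408.  -222.3   51. ] F [ 0.3 -0.2 -1. ] w 13.3 58.5
```

Request:
step_arm:
  motion:
    - {"slide": [0.2,3,0],"dr": [0,0,-0.02],"jaw": 0}
    - {"slide": [0.8,13,0],"dr": [0,0,-0.08],"jaw": 0}
    - {"slide": [1.8,30,0],"dr": [0,0,-0.18],"jaw": 0}
    - {"slide": [3.2,52,0],"dr": [0,0,-0.35],"jaw": 0}
    - {"slide": [4.6,74,0],"dr": [0,0,-0.52],"jaw": 0}
    - {"slide": [5.7,93,0],"dr": [0,0,-0.66],"jaw": 0}
    - {"slide": [6.5,107,0],"dr": [0,0,-0.8],"jaw": 0}
    - {"slide": [7,115,0],"dr": [0,0,-0.88],"jaw": 0}

```text
clock: 10.3
position: [408.7, -153.7, 52.2]
ee_rot: [1.0, 0.031, 0.0, 0.0]
contact_force: [-0.2, -0.5, -1.1]
gripper_width: 13.3
grasp_force: 58.5
```

```bash
python3 -c "
from h import *
move((408,-222.3,110),3.46,0)"
```

```text
slide [-4.9 68.5  1.2] dr [ 0.005 -0.001  0.01 ] t 10.3 TCP [ 408.7 -153.7   52.2] -> [ 408.  -222.3   51. ] F [-0.2 -0.5 -1.1] w 13.3 58.5
```

Request:
step_arm:
  motion:
    - {"slide": [-0.2,3,0],"dr": [0,0,0],"jaw": 0}
    - {"slide": [-0.8,11,0],"dr": [0,0,0],"jaw": 0}
    - {"slide": [-1.7,24,0],"dr": [0,0,0],"jaw": 0}
    - {"slide": [-2.7,38,0],"dr": [0,0,0],"jaw": 0}
    - {"slide": [-3.7,52,0],"dr": [0,0,0],"jaw": 0}
    - {"slide": [-4.4,62,0],"dr": [0,0,0],"jaw": 0}
    - {"slide": [-4.9,68.5,0],"dr": [0,0,0],"jaw": 0}
    - {"slide": [-4.9,68.5,0],"dr": [0,0,0],"jaw": 0}

```text
clock: 11.3
position: [408.0, -222.2, 52.2]
ee_rot: [1.0, 0.03, 0.0, 0.0]
contact_force: [0.0, 0.1, -1.2]
gripper_width: 13.6
grasp_force: 58.5
```

Run:
```python
from h import *
move((408,-222.3,40),3.46,0)
s=arm.read_state();cv2.imwrite("pics/w4.png",optics.get_image("wrist"));cv2.imwrite("pics/t4.png",optics.get_image("top"))
b=np.radians(3.46);X=np.array([np.cos(b),np.sin(b),0]);Y=np.array([-X[1],X[0],0]);o=np.array([670.5,-207,96])
print("shelf front corners px",px("wrist",np.array([o-75*X+127*Y,o-75*X-127*Y]),s).round(0).tolist())
g=np.array([s["position"][0],s["position"][1],0])
t=g+103*X; print("tray rim px",px("wrist",np.array([t+i*50*X+j*65*Y+[0,0,24+70] for i,j in ((1,1),(1,-1),(-1,-1),(-1,1))]),s).round(0).tolist())
```

```text
slide [-0.   0.1 71.2] dr [ 0.004 -0.002  0.002] t 11.3 TCP [ 408.  -222.2   52.2] -> [ 408.  -222.3  -19. ] F [ 0.   0.1 -1.2] w 13.6 58.5
shelf front corners px [[-110.0, -311.0], [748.0, -310.0]]
tray rim px [[128.0, -143.0], [505.0, -143.0], [465.0, 150.0], [169.0, 150.0]]
```

View pics/w4.png

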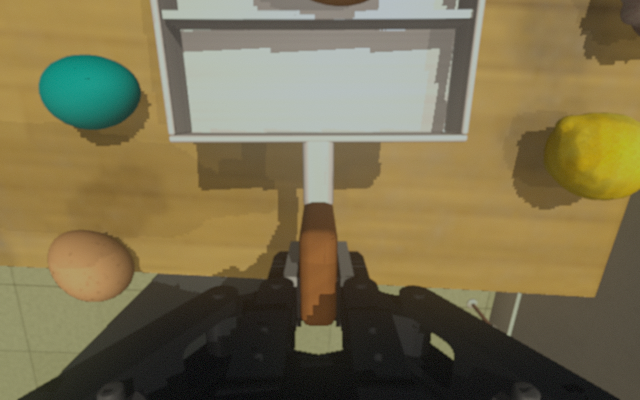

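The tray front rim is at row 136 (predicted 150), so the tray is about 5 mm farther ahead of the grip than I assumed. The decoy egg at (90,90) is clear of it. Lowering.

Request:
step_arm:
  motion:
    - {"slide": [0,0,3],"dr": [0,0,0],"jaw": 0}
    - {"slide": [0,0,12],"dr": [0,0,0],"jaw": 0}
    - {"slide": [0,0,26],"dr": [0,0,0],"jaw": 0}
    - {"slide": [0,0,40],"dr": [0,0,0],"jaw": 0}
    - {"slide": [0,0,53],"dr": [0,0,0],"jaw": 0}
    - {"slide": [0,0,62],"dr": [0,0,0],"jaw": 0}
    - {"slide": [0,0,67],"dr": [0,0,0],"jaw": 0}
    - {"slide": [0,0,69],"dr": [0,0,0],"jaw": 0}

```text
clock: 12.4
position: [408.2, -221.8, -16.9]
ee_rot: [1.0, 0.031, 0.0, 0.0]
contact_force: [-0.6, 0.4, -1.1]
gripper_width: 13.1
grasp_force: 58.5
```

Run:
```python
from h import *
s=arm.read_state(); im=optics.get_image("wrist"); top=optics.get_image("top"); cv2.imwrite("pics/w5.png",im)
g=cv2.cvtColor(im,cv2.COLOR_BGR2GRAY).astype(int)
H=cv2.cvtColor(im,cv2.COLOR_BGR2HSV); m=(H[...,1]<60)&(H[...,2]>120); m[190:]=0
b=max(blobs(m),key=lambda b:b[1][4])[0]
col=[np.where(b[:,c])[0].max() for c in (200,230,260,380,410,440)]; print("front rim rows",col)
row=[(r,np.where(b[r])[0][[0,-1]].tolist()) for r in (20,60,100,130)]; print(row)
Q=onz("wrist",list(zip((200,230,260,380,410,440),col)),24,s); print(Q.round(1).tolist())
L=onz("wrist",[(row[k][1][e],row[k][0]) for k in (0,2) for e in (0,1)],24,s);print("sides",L.round(1).tolist())
sh=np.array([670.5,-207,0]);bb=np.radians(3.46);X=np.array([np.cos(bb),np.sin(bb),0]);Y=np.array([-X[1],X[0],0])
f=lambda P:((P-sh)@np.c_[X,Y]).round(1).tolist()
print("front in shelf",f(Q)); print("sides in shelf",f(L)); print("TCP in shelf",f(s["position"]),s["position"],s["contact_force"])
```

```text
front rim rows [np.int64(142), np.int64(142), np.int64(142), np.int64(141), np.int64(141), np.int64(141)]
[(20, [153, 482]), (60, [159, 476]), (100, [164, 471]), (130, [168, 467])]
[[461.3, -167.2, 24.0], [462.1, -180.3, 24.0], [463.0, -193.4, 24.0], [466.7, -246.2, 24.0], [467.5, -259.3, 24.0], [468.3, -272.4, 24.0]]
sides [[507.8, -150.9, 24.0], [515.9, -280.7, 24.0], [477.9, -152.8, 24.0], [486.0, -282.5, 24.0]]
front in shelf [[-206.4, 52.4], [-206.4, 39.2], [-206.3, 26.1], [-205.8, -26.8], [-205.8, -40.0], [-205.8, -53.1]]
sides in shelf [[-159.0, 65.8], [-158.7, -64.2], [-189.0, 65.7], [-188.7, -64.2]]
TCP in shelf [-262.7, 1.0] [ 408.21110682 -221.81628105  -16.8741644 ] [-0.59130168  0.44525977 -1.11441115]
```

The tray stands straight in front of the shelf: front at −206 in the shelf frame, y offset 0.8, aligned within 0.3°. Sliding in.

Request:
step_arm:
  motion:
    - {"slide": [2,0,0],"dr": [0,0,0],"jaw": 0}
    - {"slide": [9,0,0],"dr": [0,0,0],"jaw": 0}
    - {"slide": [20,0,0],"dr": [0,0,0],"jaw": 0}
    - {"slide": [35,0,0],"dr": [0,0,0],"jaw": 0}
    - {"slide": [51,0,0],"dr": [0,0,0],"jaw": 0}
    - {"slide": [67,0,0],"dr": [0,0,0],"jaw": 0}
    - {"slide": [79,0,0],"dr": [0,0,0],"jaw": 0}
    - {"slide": [85,0,0],"dr": [0,0,0],"jaw": 0}

```text
clock: 13.5
position: [493.8, -216.5, -16.8]
ee_rot: [1.0, 0.031, 0.0, 0.0]
contact_force: [-0.1, 0.5, -2.1]
gripper_width: 13.6
grasp_force: 58.5
```

Run:
```python
from h import *
s=arm.read_state(); im=optics.get_image("wrist"); top=optics.get_image("top"); cv2.imwrite("pics/w6.png",im);cv2.imwrite("pics/t6.png",top)
H=cv2.cvtColor(im,cv2.COLOR_BGR2HSV); m=(H[...,1]<60)&(H[...,2]>110); m[200:]=0
b=max(blobs(m),key=lambda b:b[1][4])[0]
cs=(200,230,260,380,410,440);col=[np.where(b[:,c])[0].max() for c in cs]
sh=np.array([670.5,-207,0]);bb=np.radians(3.46);X=np.array([np.cos(bb),np.sin(bb),0]);Y=np.array([-X[1],X[0],0])
f=lambda P:((P-sh)@np.c_[X,Y]).round(1).tolist()
print("rows",col,"front in shelf",f(onz("wrist",list(zip(cs,col)),24,s)),"TCP",f(s["position"]),s["contact_force"])
o=sh+[0,0,96]; print("board front px pred",px("wrist",np.array([o-75*X+k*Y for k in(127,60,0,-60,-127)]),s).round(0).tolist())
for c in (120,240,400,520): print(c,[H[r,c].tolist() for r in range(0,60,8)])
```

```text
rows [np.int64(141), np.int64(142), np.int64(142), np.int64(141), np.int64(141), np.int64(141)] front in shelf [[-120.2, 52.6], [-120.6, 39.5], [-120.5, 26.3], [-120.0, -26.6], [-120.0, -39.8], [-120.0, -52.9]] TCP [-176.9, 1.2] [-0.12214355  0.45865028 -2.13071626]
board front px pred [[-443.0, -100.0], [-17.0, -81.0], [322.0, -75.0], [661.0, -80.0], [1087.0, -97.0]]
120 [[19, 137, 97], [21, 138, 96], [19, 138, 98], [20, 136, 109], [20, 142, 111], [20, 147, 111], [20, 154, 103], [19, 147, 104]]
240 [[19, 29, 125], [20, 30, 126], [17, 27, 130], [15, 30, 86], [17, 32, 142], [17, 29, 140], [18, 31, 142], [18, 30, 143]]
400 [[15, 28, 128], [16, 34, 128], [18, 30, 127], [19, 42, 86], [18, 32, 144], [17, 29, 142], [17, 29, 143], [17, 33, 141]]
520 [[21, 147, 99], [19, 143, 102], [19, 149, 108], [21, 143, 114], [20, 142, 113], [20, 142, 111], [20, 153, 112], [20, 143, 114]]
```

View pics/w6.png

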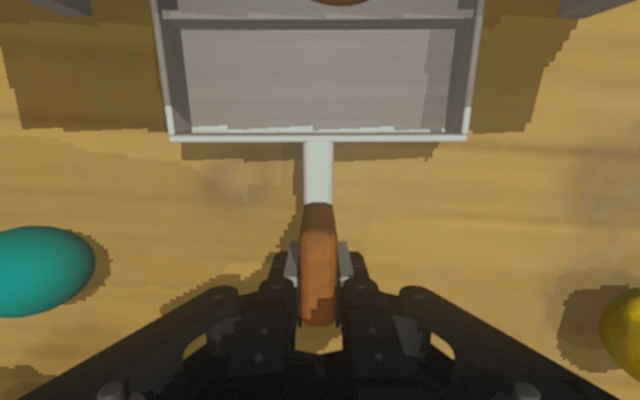

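The tray is centred between the side walls, whose feet show at (90,10) and (562,15). There are 44 mm left to go.

Request:
step_arm:
  motion:
    - {"slide": [2,0,0],"dr": [0,0,0],"jaw": 0}
    - {"slide": [7,0,0],"dr": [0,0,0],"jaw": 0}
    - {"slide": [15,0,0],"dr": [0,0,0],"jaw": 0}
    - {"slide": [24,0,0],"dr": [0,0,0],"jaw": 0}
    - {"slide": [33,0,0],"dr": [0,0,0],"jaw": 0}
    - {"slide": [39,0,0],"dr": [0,0,0],"jaw": 0}
    - {"slide": [43,0,0],"dr": [0,0,0],"jaw": 0}
    - {"slide": [44,0,0],"dr": [0,0,0],"jaw": 0}

```text
clock: 14.6
position: [537.0, -213.8, -16.7]
ee_rot: [1.0, 0.031, 0.0, 0.0]
contact_force: [-0.4, -0.1, -1.7]
gripper_width: 13.4
grasp_force: 58.5
```

Run:
```python
from h import *
s=arm.read_state(); im=optics.get_image("wrist"); cv2.imwrite("pics/w7.png",im)
H=cv2.cvtColor(im,cv2.COLOR_BGR2HSV)
m=(H[...,0]<14)&(H[...,1]>130)&(H[...,2]<140); m[150:]=0
o=np.array([670.5,-207,0]);bb=np.radians(3.46);X=np.array([np.cos(bb),np.sin(bb),0]);Y=np.array([-X[1],X[0],0])
f=lambda P:((P-o)@np.c_[X,Y]).round(1).tolist()
print("pred board front",px("wrist",np.array([o+[0,0,z]-75*X+k*Y for z in (96,80) for k in(50,0,-50)]),s).round(0).tolist())
print("pred tray front",px("wrist",np.array([o+[0,0,24]-76*X+k*Y for k in(50,-50)]),s).round(0).tolist())
for c in (60,240,400,580): print(c,[(r,H[r,c].tolist()) for r in range(0,160,8)])
print(f(s["position"]),s["contact_force"],s["grasp_force"])
```

```text
pred board front [[92.0, 163.0], [321.0, 164.0], [550.0, 164.0], [134.0, 153.0], [320.0, 154.0], [507.0, 154.0]]
pred tray front [[206.0, 139.0], [433.0, 139.0]]
60 [(0, [12, 167, 139]), (8, [11, 160, 139]), (16, [11, 161, 141]), (24, [12, 169, 139]), (32, [12, 164, 145]), (40, [12, 165, 145]), (48, [11, 161, 141]), (56, [12, 170, 135]), (64, [11, 160, 132]), (72, [12, 169, 133]), (80, [11, 164, 132]), (88, [12, 171, 127]), (96, [12, 171, 127]), (104, [12, 171, 125]), (112, [12, 160, 131]), (120, [12, 167, 134]), (128, [11, 168, 135]), (136, [12, 162, 137]), (144, [12, 167, 116]), (152, [17, 156, 95])]
240 [(0, [12, 168, 140]), (8, [12, 169, 139]), (16, [11, 168, 140]), (24, [12, 164, 143]), (32, [12, 164, 148]), (40, [13, 167, 148]), (48, [13, 165, 148]), (56, [13, 167, 147]), (64, [11, 169, 136]), (72, [12, 160, 132]), (80, [12, 165, 131]), (88, [12, 169, 128]), (96, [12, 171, 125]), (104, [13, 170, 126]), (112, [12, 168, 129]), (120, [13, 167, 133]), (128, [12, 164, 134]), (136, [11, 164, 135]), (144, [12, 171, 118]), (152, [13, 160, 86])]
400 [(0, [12, 168, 144]), (8, [11, 165, 1
[... 226 characters left out ...]
(96, [12, 170, 129]), (104, [12, 170, 129]), (112, [11, 165, 130]), (120, [12, 159, 135]), (128, [12, 160, 134]), (136, [12, 161, 135]), (144, [12, 157, 122]), (152, [13, 160, 91])]
580 [(0, [12, 172, 142]), (8, [12, 169, 140]), (16, [12, 168, 140]), (24, [12, 165, 142]), (32, [12, 160, 147]), (40, [12, 164, 149]), (48, [12, 166, 143]), (56, [11, 163, 136]), (64, [12, 166, 132]), (72, [12, 174, 129]), (80, [13, 171, 128]), (88, [12, 167, 128]), (96, [12, 165, 131]), (104, [12, 166, 135]), (112, [12, 162, 134]), (120, [12, 161, 136]), (128, [12, 164, 134]), (136, [12, 163, 138]), (144, [13, 169, 125]), (152, [14, 156, 100])]
[-133.7, 1.2] [-0.43568504 -0.10842736 -1.73119254] 58.4989732503891
```

View pics/w7.png

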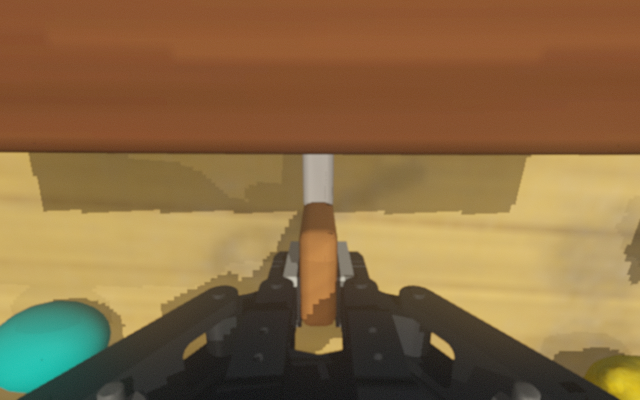

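The board's front edge is at row 153 (predicted about 163), so the shelf edge lies about 2 mm farther back than measured. The tray front is therefore level with it within about 3 mm. Setting it down, releasing and retreating.

Request:
step_arm:
  motion:
    - {"slide": [0,0,0.5],"dr": [0,0,0],"jaw": 0}
    - {"slide": [0,0,1],"dr": [0,0,0],"jaw": 0}
    - {"slide": [0,0,1],"dr": [0,0,0],"jaw": 13}
    - {"slide": [0,0,1],"dr": [0,0,0],"jaw": 16}
    - {"slide": [0,0,1],"dr": [0,0,0],"jaw": 22}
    - {"slide": [0,0,1],"dr": [0,0,0],"jaw": 30}
    - {"slide": [0,0,1],"dr": [0,0,0],"jaw": 38}
    - {"slide": [0,0,1],"dr": [0,0,0],"jaw": 42}

```text
clock: 15.65
position: [536.9, -213.9, -17.6]
ee_rot: [1.0, 0.031, 0.0, 0.0]
contact_force: [0.1, 0.8, -0.4]
gripper_width: 42.4
grasp_force: 0.0
```

Request:
step_arm:
  motion:
    - {"slide": [-3,0,0],"dr": [0,0,0],"jaw": 42}
    - {"slide": [-12,0,-2],"dr": [0,0,0],"jaw": 42}
    - {"slide": [-25,0,-5],"dr": [0,0,0],"jaw": 42}
    - {"slide": [-40,0,-10],"dr": [0,0,0],"jaw": 42}
    - {"slide": [-55,0,-20],"dr": [0,0,0],"jaw": 42}
    - {"slide": [-68,0,-40],"dr": [0,0,0],"jaw": 42}
    - {"slide": [-75,0,-60],"dr": [0,0,0],"jaw": 42}
    - {"slide": [-75,0,-75],"dr": [0,0,0],"jaw": 42}

```text
clock: 16.65
position: [461.3, -218.6, 58.9]
ee_rot: [1.0, 0.031, 0.001, 0.0]
contact_force: [1.2, 0.8, -0.4]
gripper_width: 42.3
grasp_force: 0.0
```

Run:
```python
from h import *
s=arm.read_state(); im=optics.get_image("scene"); cv2.imwrite("pics/s8.png",cv2.resize(im[140:330,200:560],None,fx=2.2,fy=2.2))
# handle outer end, seen from top and wrist
w=optics.get_image("wrist"); cv2.imwrite("pics/w8.png",w)
H=cv2.cvtColor(w,cv2.COLOR_BGR2HSV);m=(H[...,0]<14)&(H[...,1]>130)
o=np.array([670.5,-207,0]);bb=np.radians(3.46);X=np.array([np.cos(bb),np.sin(bb),0]);Y=np.array([-X[1],X[0],0])
for b in blobs(m,150): print(b[1],((onz("wrist",cv2.boxPoints(rect(b[0])),62,s)-o)@np.c_[X,Y]).round(0).tolist())
print(s["contact_force"],s["clock"])
```

```text
[ 1.15758855  0.82586846 -0.3817826 ] 16.65
```

View pics/s8.png

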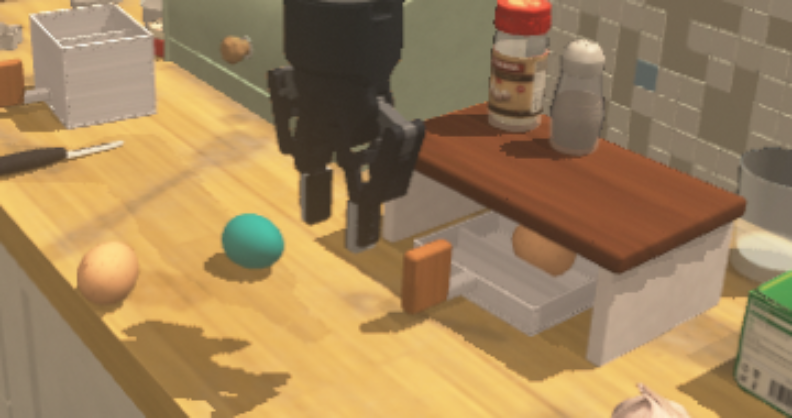

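The tray stands under the shelf with the egg in its rear compartment, the handle sticks out free, and the gripper is clear. Handing in.

```bash
python3 -c "
from bench import arm
print(arm.job_done())"
```

```text
the job is handed in; nothing more can be done
None
```

I slid the low tray, egg still in its rear compartment, straight in under the shelf, released it and handed the job in at about 17 s. By my measurements its front edge is within about 3 mm of the board edge, the deep tray was left where it stood and I saw no sign of a bump; no verdict came back.

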